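# Stand the fallen candlestick back on its inlay

### The arm

A 6-joint arm with a two-finger parallel gripper is mounted at the origin on the work surface. World frame = base frame: x ahead of the robot, y to its left, z up, the work surface at z = 0. Lengths are in m, angles in rad, forces in N, time in s.
With the tool pointing down it reaches from about 0.3 to 0.775 m from the base axis. Payload 14.6 kg.
Tool frame: the origin (TCP) lies at the very end of the fingers, on their centre line; the grasp point (between the pads) lies 19 mm behind it; z points along the fingers, y is the line along which they close (so a half turn about z gives the same grasp; the last joint's range is limited). The gripper opens to 94 mm and grips with 3 to 60 N. Pads are 16 mm wide; open, the fingers measure 119 mm over their backs; the gripper's body (75 mm by 177 mm) begins 78 mm behind the grasp point.
Start: joints at [-1.315, 0.3, 1.521, -0, 1.321, -0.067], TCP at [0.174, -0.522, 0.205] pointing down, gripper open.
Joint ranges: [-3.03, 3.03], [-0.79, 2.21], [0.23, 2.52], [-1.04, 4.18], [0, 3.07], [-2.55, 2.55]. Speed limits (rad/s): [2.22, 2.22, 2.57, 3.14, 3.14, 3.14].

### API

Orientations are given as a 3x3 rotation matrix whose columns are the frame's x, y, z axes.
In Python, from cell import ctrl, cams gives the robot as it stands.
- The arm moves only by the tool apply_moves, never from a script. Its argument "targets" is a list that holds one entry, the list of rows, each a list of 5 numbers: the finger opening in cm, from 0 to 9.4, then the shift along the world's x, y, z in cm, then the turn about the world's z in degrees. A call has 1 to 8 rows; each row shifts and turns the commanded pose from where the row before left it; what a row does not reach is not made up. A row lasts 1/8 s, in which the tool goes at most 62.5 mm and 10.7 degrees, less where a joint would pass 70% of its speed; a pose out of reach is approached as far as the arm can. A call is refused whole if a number of a shift passes 6.25 or a number of a turn 10.7, either way. A call with a gripper value outside its range is refused whole. The fingers move at their own pace and stop on an object; "force" is the grip in N (left out, the last holds). Time passes only in rows, so rows that do not move let the fingers close. It gives the time, the measured TCP pose, the force, the opening and the grip force at its end, in the units of the state.
- ctrl.sense(): the state, without advancing time (a new reading comes with each control period).
- cams.capture(name): name is "side" or "top" or "wrist"; returns a dict with "pixels" (420x560x3 uint8, red, green, blue), "z_map" (420x560 float32, m along the optical axis (not along the pixel's ray), 0 where there is no reading), "vertical_fov" (degrees; the focal length in pixels is half the picture's height over the tangent of half this angle, whatever the lens; pixels are square), "cx", "cy" (the principal point, pixels), "xyz" and "rotation" of the camera in the world. Camera axes: x right, y up, looking along -z (the intrinsics and any distortion apply to the point x, -y, -z); pixel columns grow to the right and rows downward; lengths in m; the calibration is good to about 2 mm. The wrist camera is an equidistant fisheye: a pixel r from the principal point sees the ray r / f radians off the axis. A picture is of the moment at which its call begins.
- ctrl.finish_job(): hands the job in; it is judged then, once.
The state is a dict: "time": time; "joints": joint angles; "qd": joint speeds; "effort": joint torques, N m; "eef_pos": TCP position; "orientation": TCP orientation; "wrist_force": force on the tool from outside, world axes, zero at the start; "moment": the same for the moment, N m; "finger_gap": opening from 0.0 (shut) to 1.0 (fully open); "finger_force": force on a finger pad.
Only numpy, scipy, OpenCV 4.12 (cv2) and the standard library are available. Lean on these libraries where they do the work, as an engineer would, in place of code of your own. Each camera call takes 0.05 s, during which the arm holds its last target. There are 200 camera calls.

### The job

The empty brass candlestick has been knocked over: without gripping or lifting it, push on it with the fingertips to tip it back up onto its base. Then push it gently along the table, upright, until its whole base stands on the round marble inlay, and leave it standing there clear of the hand. Leave the other things on the table where they are.

Things in the scene. Friction and masses are not known exactly. Their poses are not given: they have to be found in the camera images.
- candlestick: The fallen brass candlestick, empty, 0.7 kg, 120 mm tall: stem 18 mm thick, at most 25; cup 30 mm wide, 24 high. Origin: centre of the base's underside; z runs along the stem to the cup. It lies on the base's flat facing its own -x and on the cup's rim, cup end 19 degrees below level. Mass centre on its axis, under 20 mm from the underside. Upright, its base slides when pushed low (2-7 N).
- candlestick_base (a point): Centre of the upper face of its base, 16 mm from the origin along z. The base: a heavy octagonal plate 16 mm thick, 100 mm across flats, which face along the candlestick's x, y and the diagonals. Lying, its top edge is 95 mm above the table, overhanging the stem; pushed there away from the stem (fingertips 70 mm up, over the stem) it rolls over its lower edge onto its underside.
- inlay: Round pale marble inlay with a thin brass edge, 160 mm in diameter, flush with the dark wooden table top (no step, things slide over it). Origin: its centre, at table height. It lies to the left or to the right.
- dish: Bystander: blue ceramic bowl, 110 mm across, 30 mm high. Origin: centre of its underside.
- tallstick: Bystander: standing brass candlestick with a 100 mm unlit candle in it, 220 mm tall, octagonal base 90 mm across. Origin: centre of its underside.
- shortstick: Bystander: standing brass candlestick with a short 60 mm unlit candle in it, 160 mm tall, octagonal base 90 mm across. Origin: centre of its underside.
- wineglass: Bystander: stemmed wine glass, 78 mm across, 190 mm tall. Origin: centre of its underside.
- tumbler: Bystander: glass tumbler, 72 mm across, 90 mm tall. Origin: centre of its underside.
- mill: Bystander: wooden pepper mill, 56 mm across, 147 mm tall. Origin: centre of its underside.
- notebook: Bystander: closed black notebook, 154 x 104 mm, 21 mm thick. Origin: centre of its underside.
There are look-alikes about, which are no part of the job. Leave any blue or green look-alike of the candlestick alone.

How it is judged:
On the way, in this order (a step that is already met when the one before it is completed fails the run):
1. the candlestick stands upright on its base, at rest (angle between candlestick's own z axis and vertical below 0.1 rad and height (world z) of candlestick below 0.01 m and linear speed of candlestick below 0.02 m/s and angular speed of candlestick below 0.2 rad/s), for 0.2 s.
2. it stands upright on the inlay (angle between candlestick's own z axis and vertical below 0.1 rad and height (world z) of candlestick below 0.01 m and horizontal distance between candlestick and inlay below 0.028 m), for 0.2 s.
At the end, for the whole second after the job is handed in: The candlestick stands upright (within 0.1 rad) on the table, at rest, the centre of its base within 28 mm of the centre of the inlay (its base wholly on the inlay to about 2 mm) (all of step 2 and linear speed of candlestick below 0.02 m/s and angular speed of candlestick below 0.2 rad/s); the robot touches nothing.
It fails at once if the candlestick is lifted off the table (height (world z) of candlestick above 0.075 m or (angle between candlestick's own z axis and vertical below 0.8 rad and height (world z) of candlestick above 0.055 m) or (angle between candlestick's own z axis and vertical below 0.3 rad and height (world z) of candlestick above 0.03 m)).
It fails at once if the candlestick is gripped or pushed with more than 35 N (contact force between the fingers and candlestick above 35 N).
It fails at once if one of the other things is pushed aside (over 25 mm) (distance of any of dish, tallstick, shortstick, wineglass, tumbler, mill, notebook from where it was at the start of the episode above 0.025 m).
It fails at once if one of the other things is tipped (over 0.35 rad) (angle between any of dish, tallstick, shortstick, wineglass, tumbler, mill, notebook's own z axis and vertical above 0.35 rad).
It also fails if it takes over 64 s, if anything falls off the work surface, if the arm or the gripper's body presses on something with over 40 N, if the wrist force passes 120 N, or if a joint passes its speed limit or range.

## Working session

There is one attempt and no reset: what is moved stays moved. The work goes in short steps, Python scripts to look and compute and a tool call to move; the robot and the scene stay as the last step left them, time stands still between calls to the robot, and variables do not carry over. Pictures are saved under pics/ and viewed, at most 10 in all, crops included, and the job is handed in when it is done.

Besides the shell and the picture viewer there is one more tool, called after "Request:" as a command line: name --argument value ..., lists and objects as JSON in quotes. apply_moves: Moves the arm, as the interface text tells. Its arguments: {"type":"object","properties":{"targets":{"type":"array"},"force":{"type":"number"}},"required":["targets"]}

```bash
mkdir -p pics
cat > h.py <<'E'
import numpy as np, cv2
from cell import ctrl, cams
def cap(n,fn=None):
    c=cams.capture(n)
    np.savez(f'/tmp/{n}.npz',**{k:np.array(v) for k,v in c.items()})
    if fn: cv2.imwrite('pics/'+fn,c['pixels'][:,:,::-1])
    return c
def load(n): return dict(np.load(f'/tmp/{n}.npz'))
def world(c):  # HxWx3 world points for pinhole cams
    h,w=c['z_map'].shape; f=h/2/np.tan(np.radians(c['vertical_fov'])/2)
    v,u=np.mgrid[:h,:w]; z=c['z_map']
    p=np.stack([(u-c['cx'])/f*z,-(v-c['cy'])/f*z,-z],-1)
    return p@np.array(c['rotation']).T+np.array(c['xyz'])
E
python3 - <<'E'
from h import *
t=cap('top');s=cap('side')
cv2.imwrite('pics/a.png',t['pixels'][:,:,::-1]);cv2.imwrite('pics/b.png',s['pixels'][:,:,::-1])
for c in(t,s):print(c['xyz'],c['rotation'],c['vertical_fov'],c['cx'],c['cy'])
print(ctrl.sense())
E
```

```text
[ 0.38582327 -0.00607467  1.45820463] [[ 4.28490538e-05  9.94534924e-01 -1.04404423e-01]
 [-9.99988301e-01 -4.62389782e-04 -4.81503874e-03]
 [-4.83699972e-03  1.04403407e-01  9.94523269e-01]] 53.97857393438016 279.28938906011655 209.8896784466909
[0.22472301 0.7514529  1.1092932 ] [[-0.93365429  0.27378196 -0.2309396 ]
 [-0.35795004 -0.73608844  0.57449594]
 [-0.01270535  0.61904544  0.78525239]] 55.47715489241459 277.9935617998407 209.50703005741767
{'time': 0.1, 'joints': array([-1.31457914e+00,  3.00412477e-01,  1.52152343e+00, -4.63954287e-05,
        1.32070210e+00, -6.66327006e-02]), 'qd': array([-0.00044602, -0.0023848 , -0.00208514,  0.00053173,  0.00014912,
        0.00036518]), 'effort': array([ 1.63086112e-03, -5.32647514e+01, -3.53283727e+01,  7.09871692e-02,
        2.35209282e-02, -6.51828577e-05]), 'eef_pos': array([ 0.17440658, -0.52136275,  0.20494288]), 'orientation': array([[ 9.48331440e-01,  3.17281239e-01, -3.08401892e-04],
       [ 3.17281388e-01, -9.48330913e-01,  9.99839054e-04],
       [ 2.47631265e-05, -1.04602899e-03, -9.99999453e-01]]), 'wrist_force': array([ 0.05527533,  0.24279723, -0.10456077]), 'moment': array([ 0.00381879, -0.00454479, -0.0199854 ]), 'finger_force': 0.0, 'finger_gap': 0.9968214521814835}
```

View pics/a.png

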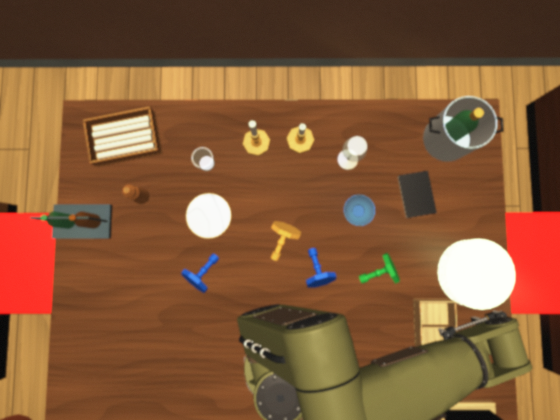

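View pics/b.png

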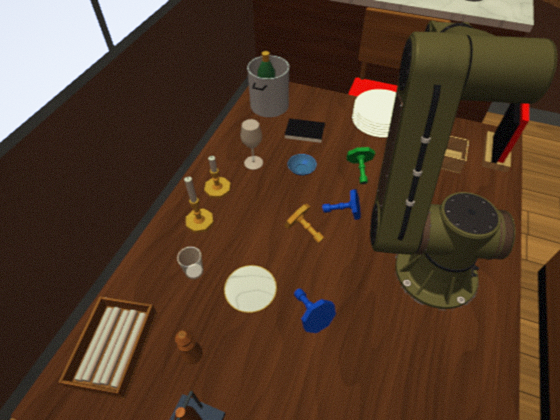

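The scene: the brass fallen stick is at top (286,238). The look-alikes are blue at (202,272) and (319,268), green at (381,270), and the standing brass sticks at (257,140) and (300,138). The inlay is at (209,215); the white plate stack at (476,273) isn't it. By the description I choose the yellow one at (286,238), and I'll check it in a crop.

Run:
```python
from h import *
t=load('top');s=load('side')
W=world(t)
cr=t['pixels'][180:300,180:340,::-1]
cv2.imwrite('pics/c.png',cv2.resize(cr,None,fx=5,fy=5,interpolation=cv2.INTER_CUBIC))
for n,(u,v) in dict(inlay=(209,215),dish=(359,210),tall=(257,142),short=(300,139),blueL=(195,279),blueR=(320,280),green=(392,267),book=(417,194),mill=(132,192)).items(): print(n,W[v,u].round(3))
for nm,c in(('top',t),('side',s)):
    W=world(c); hsv=cv2.cvtColor(c['pixels'],cv2.COLOR_RGB2HSV)
    m=(hsv[...,0]>12)&(hsv[...,0]<32)&(hsv[...,1]>120)&(hsv[...,2]>110)&(abs(W[...,0]-.43)<.1)&(abs(W[...,1]+.02)<.08)&(W[...,2]>.006)
    P=W[m];np.save(f'/tmp/{nm}P.npy',P);print(nm,len(P),P.min(0),P.max(0))
    hi=P[P[:,2]>.075];print('base top pts',hi.mean(0),hi.min(0),hi.max(0))
    lo=P[(P[:,2]<.05)];print('low',lo.mean(0))
# inlay circle fit
W=world(t);px=t['pixels'].astype(int);m=(px.min(2)>150)&(abs(W[...,0]-W[215,209,0])<.1)&(abs(W[...,1]-W[215,209,1])<.1)&(abs(W[...,2])<.01)
c,_=cv2.minEnclosingCircle(W[m][:,:2].astype(np.float32)),0;print('inlay',c,W[m].mean(0))
```

```text
inlay [0.521 0.251 0.001]
dish [ 0.538 -0.281  0.005]
tall [0.777 0.08  0.034]
short [ 0.786 -0.072  0.038]
blueL [0.302 0.276 0.097]
blueR [ 0.298 -0.134  0.079]
green [ 0.341 -0.366  0.103]
book [ 0.592 -0.483  0.022]
mill [0.584 0.481 0.129]
top 747 [ 0.33096117 -0.08530622  0.00633411] [0.49777398 0.04029636 1.45820463]
base top pts [ 0.41375373 -0.01098646  0.92067866] [ 0.38582327 -0.06525046  0.0750263 ] [0.48321807 0.02174283 1.45820463]
low [ 0.42772287 -0.00668839  0.03309855]
side 355 [ 0.3654368  -0.06479701  0.01312921] [0.48659077 0.03387843 0.10348892]
base top pts [ 0.45934446 -0.00551603  0.09122541] [ 0.43809563 -0.05406198  0.07530523] [0.48390352 0.02596754 0.10348892]
low [0.40450394 0.01045139 0.03524922]
inlay ((0.5198708176612854, 0.2543994188308716), 0.08043888956308365) [0.51978004 0.25368522 0.00065694]
```

View pics/c.png

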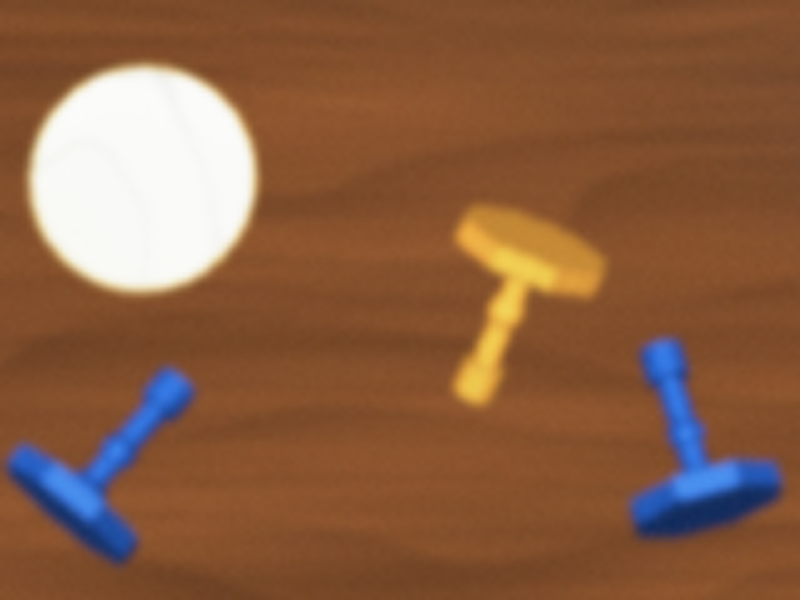

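```bash
cat > fit.py <<'E'
from h import *
from scipy.optimize import least_squares
P=np.vstack([np.load('/tmp/topP.npy'),np.load('/tmp/sideP.npy')]);P=P[(P[:,2]<.11)&(P[:,2]>.008)]
a=np.radians(19)
def res(q,full=False):
    x,y,yaw=q; zax=np.array([np.cos(yaw)*np.cos(a),np.sin(yaw)*np.cos(a),-np.sin(a)])
    side=np.array([-np.sin(yaw),np.cos(yaw),0]);up=np.cross(zax,side); up*=np.sign(up[2])
    o=np.array([x,y,.0473])-.016*zax
    d=P-o;h=d@zax;s=d@side;u=d@up
    ang=(np.arctan2(s,u)+np.pi/8)%(np.pi/4)-np.pi/8; r=np.hypot(s,u)
    def box(rr,lo,hi,r=r):
        qx=r-rr;qz=abs(h-(lo+hi)/2)-(hi-lo)/2
        return np.hypot(np.maximum(qx,0),np.maximum(qz,0))+np.minimum(np.maximum(qx,qz),0)
    return np.minimum.reduce([box(.05,0,.016,r*np.cos(ang)),box(.0105,.016,.096),box(.015,.096,.12)])
best=min((least_squares(res,[.45,-.012,y0],loss='soft_l1',f_scale=.003) for y0 in(2.2,2.8,3.3)),key=lambda r:r.cost)
x,y,yaw=best.x;print('base upper-face centre',best.x[:2],'yaw cup dir deg',np.degrees(yaw),'rms',np.sqrt(np.mean(best.fun**2)),len(P))
print(np.cos(yaw),np.sin(yaw))
E
python3 fit.py
```

```text
base upper-face centre [ 0.46093419 -0.01790943] yaw cup dir deg 157.63489785313485 rms 0.00233505373600435 843
-0.9247779653775571 0.3805071809468854
```

Confirmed: it is the yellow-brass fallen one at crop (525,255), with its cup at (475,385). The fit gives a base at (0.461,-0.018) with the cup pointing at 158°, so I tip along (0.925,-0.38). The inlay is at (0.520,0.254).

Request:
apply_moves --targets '[[[5.5,1.7,3.75,0,0],[5.5,1.7,3.75,0,0],[5.5,1.7,3.75,0,0],[5.5,1.7,3.75,0,0],[5.5,1.7,3.75,0,0],[5.5,1.7,3.75,0,0],[5.5,1.7,3.75,0,-5.8]]]'

```text
time: 0.98
eef_pos: [0.2937, -0.2578, 0.2053]
orientation: [[0.976, 0.218, -0.0], [0.218, -0.976, 0.0], [-0.0, -0.0, -1.0]]
wrist_force: [0.8, -0.1, 1.1]
finger_gap: 0.585
finger_force: 0.0
```

Request:
apply_moves --targets '[[[5.5,1.7,3.75,0,-5.8],[5.5,1.7,3.75,0,-5.8],[5.5,1.7,3.75,0,-5.8],[5.5,1.7,3.75,0,-5.8],[5.5,1.7,3.75,0,-5.8],[5.5,1.7,3.75,0,-6.1],[5.5,1.7,3.75,0,0],[5.5,0,0,0,0]]]'

```text
time: 1.98
eef_pos: [0.4128, 0.0051, 0.2051]
orientation: [[0.926, -0.378, -0.001], [-0.378, -0.926, 0.0], [-0.001, 0.0, -1.0]]
wrist_force: [-0.3, 0.3, 0.4]
finger_gap: 0.588
finger_force: 0.0
```

Request:
apply_moves --targets '[[[5.5,0,-0.3,-3,0],[5.5,0,0,-3,0],[5.5,0,0,-3,0],[5.5,0,0,-2.5,0],[5.5,0,0,-2,0],[5.5,0,0,0,0]]]'

```text
time: 2.72
eef_pos: [0.4115, -0.0002, 0.0696]
orientation: [[0.924, -0.382, -0.003], [-0.382, -0.924, 0.0], [-0.003, 0.001, -1.0]]
wrist_force: [0.2, 0.2, 0.6]
finger_gap: 0.582
finger_force: 0.0
```

Run:
```python
from h import *
t=cap('top');s=cap('side')
a=cv2.resize(t['pixels'][170:300,190:370,::-1],None,fx=3,fy=3);b=cv2.resize(s['pixels'][150:280,220:400,::-1],None,fx=3,fy=3)
cv2.imwrite('pics/d.png',cv2.resize(np.hstack([a,b]),(800,289)))
```

```text
(no output)
```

View pics/d.png

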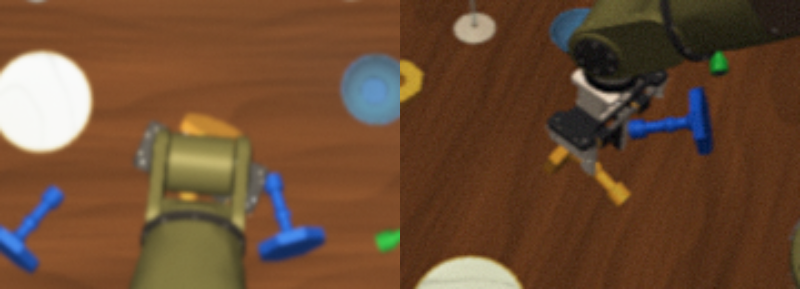

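The fingers stand over the stem (right picture, about (590,150)) behind the base, and nothing is touching. Now a slow push.

Request:
apply_moves --targets '[[[5.5,0.46,-0.19,0,0],[5.5,0.46,-0.19,0,0],[5.5,0.46,-0.19,0,0],[5.5,0.46,-0.19,0,0],[5.5,0.46,-0.19,0,0],[5.5,0.46,-0.19,0,0],[5.5,0.46,-0.19,0,0],[5.5,0.46,-0.19,0,0]]]'

```text
time: 3.82
eef_pos: [0.4495, -0.0149, 0.0704]
orientation: [[0.925, -0.381, -0.0], [-0.381, -0.925, 0.0], [-0.0, 0.0, -1.0]]
wrist_force: [-0.2, -0.7, 0.4]
finger_gap: 0.587
finger_force: 0.4
```

Request:
apply_moves --targets '[[[5.5,0.37,-0.15,0,0],[5.5,0.37,-0.15,0,0],[5.5,0.37,-0.15,0,0],[5.5,0.37,-0.15,0,0]]]'

```text
time: 4.32
eef_pos: [0.4643, -0.0209, 0.0705]
orientation: [[0.925, -0.381, 0.0], [-0.381, -0.925, -0.0], [0.0, 0.0, -1.0]]
wrist_force: [-0.5, -0.3, -0.4]
finger_gap: 0.587
finger_force: 0.1
```

Run:
```python
from h import *
t=cap('top');s=cap('side')
a=cv2.resize(t['pixels'][170:300,190:370,::-1],None,fx=3,fy=3);b=cv2.resize(s['pixels'][150:280,220:400,::-1],None,fx=3,fy=3)
cv2.imwrite('pics/e.png',cv2.resize(np.hstack([a,b]),(800,289)))
```

```text
(no output)
```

View pics/e.png

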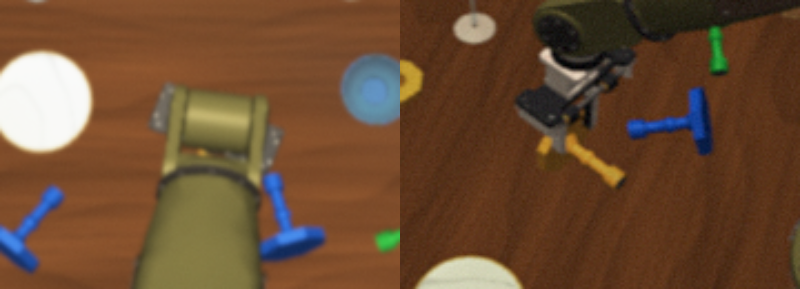

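The cup has risen (from (622,195) to (618,178)), so it is tilting as wanted. I'll keep pushing.

Request:
apply_moves --targets '[[[5.5,0.37,-0.15,0,0],[5.5,0.37,-0.15,0,0],[5.5,0.37,-0.15,0,0],[5.5,0.37,-0.15,0,0],[5.5,0.37,-0.15,0,0]]]'

```text
time: 5.05
eef_pos: [0.4829, -0.0284, 0.0704]
orientation: [[0.925, -0.381, 0.0], [-0.381, -0.925, -0.0], [0.0, 0.0, -1.0]]
wrist_force: [-0.4, 0.5, 0.1]
finger_gap: 0.581
finger_force: 0.1
```

```bash
cat > look.py <<'E'
from h import *
import sys
c=cap('side');W=world(c);hsv=cv2.cvtColor(c['pixels'],cv2.COLOR_RGB2HSV)
m=(hsv[...,0]>12)&(hsv[...,0]<32)&(hsv[...,1]>120)&(hsv[...,2]>90)&(abs(W[...,0]-.5)<.16)&(abs(W[...,1]-.1)<.25)&(W[...,2]>.006)&(W[...,2]<.13)&(c['z_map']>0)
P=W[m];print(len(P),P.min(0),P.max(0))
for lo in np.arange(0,.13,.01):
    q=P[(P[:,2]>=lo)&(P[:,2]<lo+.01)]
    if len(q)>2:print(round(lo,2),len(q),np.median(q,0).round(3))
if len(sys.argv)>1:cv2.imwrite('pics/'+sys.argv[1],cv2.resize(c['pixels'][130:300,200:400,::-1],None,fx=3,fy=3))
E
python3 look.py
```

```text
472 [ 0.36907622 -0.10686975  0.00601489] [0.60075763 0.32571419 0.09625708]
0.0 17 [0.478 0.002 0.007]
0.01 27 [ 0.483 -0.015  0.014]
0.02 30 [ 0.487 -0.015  0.025]
0.03 45 [ 0.495 -0.007  0.034]
0.04 34 [ 0.497 -0.006  0.045]
0.05 38 [ 0.491 -0.009  0.055]
0.06 99 [ 0.484 -0.017  0.065]
0.07 95 [ 0.459 -0.006  0.075]
0.08 63 [0.422 0.004 0.085]
0.09 24 [0.407 0.009 0.092]
```

Request:
apply_moves --targets '[[[5.5,0.37,-0.15,0,0],[5.5,0.37,-0.15,0,0],[5.5,0.37,-0.15,0,0],[5.5,0,0,0,0],[5.5,0,0,0,0]]]'

```text
time: 5.72
eef_pos: [0.4936, -0.0328, 0.0704]
orientation: [[0.925, -0.381, -0.0], [-0.381, -0.925, 0.0], [-0.0, 0.0, -1.0]]
wrist_force: [0.1, -0.3, -0.2]
finger_gap: 0.586
finger_force: 0.0
```

```bash
python3 look.py f.png
```

```text
452 [ 0.35815355 -0.09746265  0.0060548 ] [0.59584437 0.33096163 0.08776763]
0.0 20 [ 0.532 -0.004  0.007]
0.01 375 [ 0.536 -0.034  0.016]
0.02 40 [ 0.549 -0.04   0.022]
0.03 9 [ 0.543 -0.042  0.032]
0.04 5 [ 0.543 -0.04   0.047]
0.08 3 [0.515 0.003 0.083]
```

View pics/f.png

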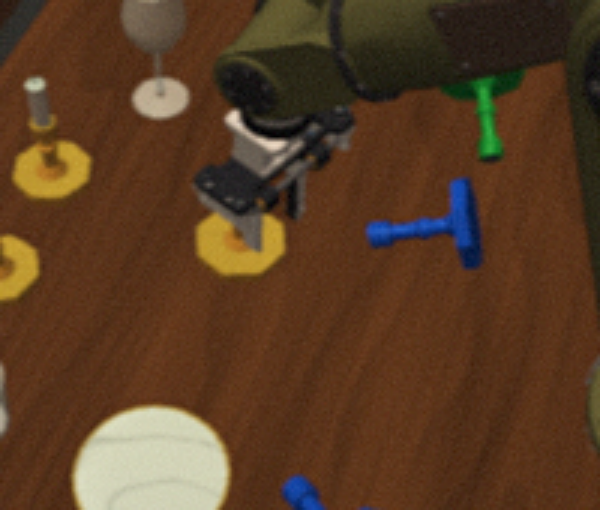

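It is upright on its base (crop (240,243)). Next I back the fingers off and raise them.

Request:
apply_moves --targets '[[[5.5,-1.2,0.5,0,0],[5.5,-1.8,0.7,0,0],[5.5,-1.8,0.7,0,0],[5.5,-1.8,0.7,2,0],[5.5,0,0,4,0],[5.5,0,0,5,0],[5.5,0,0,5,0],[5.5,0,0,2,0]]]'

```text
time: 6.78
eef_pos: [0.4275, -0.0066, 0.253]
orientation: [[0.925, -0.381, 0.004], [-0.381, -0.925, -0.0], [0.004, -0.001, -1.0]]
wrist_force: [-0.1, 0.3, -0.5]
finger_gap: 0.588
finger_force: 0.0
```

Request:
apply_moves --targets '[[[6,-2,-4,0,10],[6,-1,-4,0,10],[6,0,-4,0,10],[6,2,-4,0,10],[6,2,-2,0,10],[6,4,0,0,10],[6,4,0,0,10],[6,0,0,0,10]]]'

```text
time: 7.78
eef_pos: [0.5187, -0.1857, 0.2493]
orientation: [[0.532, 0.847, -0.002], [0.847, -0.532, 0.001], [-0.0, -0.002, -1.0]]
wrist_force: [-1.0, 0.4, -0.4]
finger_gap: 0.638
finger_force: 0.0
```

```bash
cat > meas.py <<'E'
from h import *
from scipy.optimize import least_squares
# upright base: min-area fit of base top-face points (z 10-22 mm), both cameras
import sys
x0,y0=map(float,sys.argv[1:3])
for n in('top','side'):
    c=cap(n);W=world(c);hsv=cv2.cvtColor(c['pixels'],cv2.COLOR_RGB2HSV)
    m=(hsv[...,0]>12)&(hsv[...,0]<34)&(hsv[...,1]>110)&(hsv[...,2]>110)&(np.hypot(W[...,0]-x0,W[...,1]-y0)<.075)&(W[...,2]>.011)&(W[...,2]<.022)&(c['z_map']>0)
    P=W[m][:,:2].astype(np.float32)
    if len(P)<20: print(n,'few',len(P));continue
    (a,r)=cv2.minEnclosingCircle(P);h=cv2.convexHull(P);M=cv2.moments(h)
    st=W[(hsv[...,0]>10)&(hsv[...,0]<34)&(np.hypot(W[...,0]-x0,W[...,1]-y0)<.05)&(W[...,2]>.1)&(W[...,2]<.13)&(c['z_map']>0)]
    print(n,len(P),'circle',np.round(a,4),round(r,4),'hull centroid',round(M['m10']/M['m00'],4),round(M['m01']/M['m00'],4),'cup',len(st),st.mean(0).round(3) if len(st) else '')
E
python3 meas.py .54 -.05
```

```text
top 524 circle [ 0.5405 -0.0524] 0.0537 hull centroid 0.5402 -0.0526 cup 58 [ 0.539 -0.052  0.118]
side 451 circle [ 0.5431 -0.0482] 0.0545 hull centroid 0.5427 -0.049 cup 76 [ 0.54  -0.044  0.116]
```

The stick stands at (0.5405,-0.051), and both cameras agree to 4 mm with the expected radius. The push to the inlay is along (-0.067,0.998), so I align the tool behind the base and lower it.

Request:
apply_moves --targets '[[[6,1,1.5,0,9],[6,1,1.5,0,9],[6,0.7,1.5,0,9],[6,0,0.5,0,9],[6,0,0,-5,0],[6,0,0,-5,0],[6,0,0,-5,0],[6,0,0,-4,0]]]'

```text
time: 8.88
eef_pos: [0.5437, -0.1361, 0.059]
orientation: [[-0.056, 0.998, -0.001], [0.998, 0.056, 0.0], [0.0, -0.001, -1.0]]
wrist_force: [0.2, 0.4, -0.0]
finger_gap: 0.639
finger_force: 0.0
```

Request:
apply_moves --targets '[[[6,0,0,-2,0],[6,0,0,-1.5,0],[6,0,0,-1,0],[6,0,0,-0.4,0],[6,0,0,0,0]]]'

```text
time: 9.5
eef_pos: [0.545, -0.1365, 0.0118]
orientation: [[-0.061, 0.998, 0.0], [0.998, 0.061, -0.0], [-0.0, 0.0, -1.0]]
wrist_force: [0.2, -0.4, 0.9]
finger_gap: 0.64
finger_force: 0.0
```

Request:
apply_moves --targets '[[[6,0,0,-0.4,0],[6,-0.1,1,0,0],[6,-0.1,1,0,0],[6,0,0.5,0,0],[6,0,0.5,0,0],[6,0,0.5,0,0],[6,-0.1,0.5,0,0],[6,0,0.5,0,0]]]'

```text
time: 10.5
eef_pos: [0.5418, -0.0915, 0.0075]
orientation: [[-0.061, 0.998, 0.0], [0.998, 0.061, -0.0], [-0.0, 0.0, -1.0]]
wrist_force: [-0.1, -3.6, -0.1]
finger_gap: 0.637
finger_force: 2.0
```

Request:
apply_moves --targets '[[[6,-0.1,0.8,0,0],[6,0,0.8,0,0],[6,-0.1,0.8,0,0],[6,0,0.8,0,0],[6,-0.1,0.8,0,0],[6,0,0.8,0,0],[6,-0.1,0.8,0,0],[6,0,0.8,0,0]]]'

```text
time: 11.5
eef_pos: [0.5377, -0.0269, 0.0075]
orientation: [[-0.061, 0.998, -0.0], [0.998, 0.061, -0.0], [-0.0, -0.0, -1.0]]
wrist_force: [-0.3, -5.3, 1.4]
finger_gap: 0.638
finger_force: 2.3
```

```bash
python3 meas.py .537 .02
```

```text
top 133 circle [0.5371 0.0477] 0.043 hull centroid 0.5376 0.055 cup 0 
side 498 circle [0.5354 0.0237] 0.0549 hull centroid 0.5351 0.0242 cup 148 [0.537 0.015 0.118]
```

Request:
apply_moves --targets '[[[6,-0.1,0.9,0,0],[6,0,0.9,0,0],[6,-0.1,0.9,0,0],[6,0,0.9,0,0],[6,-0.1,0.9,0,0],[6,-0.1,0.9,0,0],[6,-0.1,0.9,0,0],[6,0,0.9,0,0]]]'

```text
time: 12.6
eef_pos: [0.5327, 0.0452, 0.0074]
orientation: [[-0.061, 0.998, -0.0], [0.998, 0.061, -0.0], [0.0, -0.0, -1.0]]
wrist_force: [-0.2, -3.5, -0.8]
finger_gap: 0.642
finger_force: 1.6
```

Request:
apply_moves --targets '[[[6,-0.1,0.9,0,0],[6,0,0.9,0,0],[6,-0.1,0.9,0,0],[6,0,0.9,0,0],[6,-0.1,0.9,0,0],[6,-0.1,0.9,0,0],[6,-0.1,0.9,0,0],[6,0,0.9,0,0]]]'

```text
time: 13.6
eef_pos: [0.5277, 0.1172, 0.0074]
orientation: [[-0.061, 0.998, -0.0], [0.998, 0.061, -0.0], [-0.0, -0.0, -1.0]]
wrist_force: [-1.0, -3.3, -1.5]
finger_gap: 0.64
finger_force: 1.5
```

```bash
python3 meas.py .527 .165
```

```text
top few 0
side 604 circle [0.5252 0.1682] 0.0548 hull centroid 0.5254 0.1682 cup 153 [0.527 0.159 0.119]
```

Request:
apply_moves --targets '[[[6,-0.1,0.9,0,0],[6,0,0.9,0,0],[6,-0.1,0.9,0,0],[6,0,0.9,0,0],[6,-0.1,0.9,0,0],[6,-0.1,0.9,0,0],[6,-0.1,0.9,0,0],[6,0,0.9,0,0]]]'

```text
time: 14.7
eef_pos: [0.5227, 0.1891, 0.0074]
orientation: [[-0.061, 0.998, -0.0], [0.998, 0.061, -0.0], [-0.0, -0.0, -1.0]]
wrist_force: [-0.0, -4.4, 0.8]
finger_gap: 0.64
finger_force: 1.9
```

Request:
apply_moves --targets '[[[6,0,0.7,0,0],[6,0,0.5,0,0],[6,0,0.3,0,0],[6,0,0,0,0]]]'

```text
time: 15.2
eef_pos: [0.5228, 0.2039, 0.0074]
orientation: [[-0.061, 0.998, 0.0], [0.998, 0.061, 0.0], [0.0, 0.0, -1.0]]
wrist_force: [0.4, -1.5, 0.2]
finger_gap: 0.64
finger_force: 0.3
```

Request:
apply_moves --targets '[[[6,0,-1,0,0],[6,0,-2,0,0],[6,0,-4,0,0],[6,0,-5,0,0],[6,0,-3,4,0],[6,0,0,6,0],[6,0,0,6,0],[6,0,-3,4,0]]]'

```text
time: 16.2
eef_pos: [0.5228, 0.023, 0.2104]
orientation: [[-0.062, 0.998, 0.003], [0.998, 0.062, 0.0], [0.0, 0.003, -1.0]]
wrist_force: [0.3, -0.6, 0.1]
finger_gap: 0.639
finger_force: 0.0
```

```bash
python3 meas.py .52 .25
python3 - <<'E'
from h import *
t=load('top');s=load('side')
a=cv2.resize(t['pixels'][90:310,110:430,::-1],(582,400));b=cv2.resize(s['pixels'][150:350,130:340,::-1],(420,400))
cv2.imwrite('pics/g.png',cv2.resize(np.hstack([a,b]),(800,319)))
W=world(t);px=t['pixels'].astype(int)
print(ctrl.sense()['eef_pos'])
E
```

```text
top 415 circle [0.5169 0.2506] 0.0486 hull centroid 0.5165 0.2507 cup 67 [0.518 0.25  0.118]
side 643 circle [0.5192 0.2542] 0.0532 hull centroid 0.5191 0.2547 cup 95 [0.518 0.258 0.116]
[0.52404461 0.02077104 0.21186796]
```

View pics/g.png

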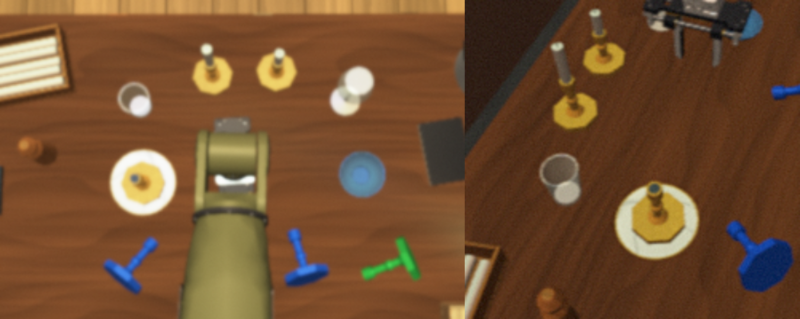

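The candlestick stands centred on the inlay, within about 4 mm (top view (143,183), side view (657,215)). The hand is clear and the other things are where they were, so I'm handing in.

```bash
python3 -c "
from cell import ctrl
print(ctrl.finish_job())"
```

```text
the job is handed in; nothing more can be done
None
```

The candlestick was tipped upright and pushed onto the marble inlay, where it stands about 4 mm from the centre with the hand clear and the other things in place; the job is handed in, with no verdict shown.

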